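# Feed the curved locking pin through the yoke ring

## Task

Lock the yoke of the consolidation frame with its curved locking pin (not the straight one): stand the pin's foot on the bench, feed its curved rod through the yoke's upright ring, following the rod's curve, from the right-hand side as seen from the robot, until the shoulder meets the ring. Press it home with a steady light push of about 6 N for a second, never pressing on the ring harder than 15 N anywhere, then let go, leaving the pin upright on its foot with the shoulder still against the ring. Do not push the yoke along its slide and leave everything else on the bench where it is.

Things in the scene. Friction and masses are not known exactly. Their poses are not given: they have to be found in the camera images.
- pin: Curved locking pin, 200 to 325 g, standing on the bench. Origin: centre of its round foot's underside (foot 32 mm across, 5 mm thick); z up. A steel rod 9 mm thick, level, 24 mm up, leaves the post on its +y side and bends towards -x: its centreline is a circle of radius 50 mm about the vertical through x = -50 mm, y = 0 (the origin lies on that circle too).
- pin_grip (a point): Where to pinch the pin: in its upright post, 60 mm above the underside of the foot, straight above the pin's origin; axes as the pin's. The post is 16 mm wide along x (pinch across this), 24 mm along y, 83 mm tall, black plastic from 37 mm up, steel below.
- pin_shoulder (a point): Centre of the front face of the shoulder, a disc 22 mm across and 6 mm thick at the rod's root, square to the rod, 24 mm up; axes as the pin's. About the circle's centre, from the pin's +x, anticlockwise from above, this face is at 0.32 rad.
- pin_tip (a point): Extreme end of the rod's rounded tip, 24 mm up, at 1.62 rad about the circle's centre, from the pin's +x, anticlockwise from above. Axes as the pin's.
- ring (a point): Centre of the yoke's upright steel ring, 24 mm above the bench; bore 14 mm, bar 7 mm thick, top 38 mm up. Its axis is this frame's y; z is up; a stem leaves it towards +x, away from the robot; -x side free. The pin enters from -y. When home, the shoulder's centre is 3.5 mm on the -y side and the rod's circle centre about 50 mm towards -x. Practically rigid: meet it slowly.
- frame: Consolidation frame, fixed to the bench: grey base plate 150 x 190 mm, 10 mm thick, from 37 mm in +x of the origin; yoke block on a slide (54 mm tall), cell (70 mm tall), and 165 mm in +x, 65 mm in +y a 185 mm column with beam and dial gauge. Origin: on the bench under the middle of the ring's settings (12 mm either way along y), axes as the ring's.
- straight_pin: a look-alike locking pin with the same foot, post and shoulder but a straight rod, 60 mm long, along its +y; not to be used. Origin: centre of its foot's underside.
- glass_a: glass measuring cylinder, 190 mm tall, foot 54 mm across; stands at the back right. Origin: centre of its underside.
- glass_b: glass measuring cylinder, 200 mm tall, foot 54 mm across; stands at the back left. Origin: centre of its underside.
- glass_c: glass measuring cylinder, 170 mm tall, foot 54 mm across; stands at the back left. Origin: centre of its underside.
- hanger: weight hanger: 52 mm dark disc, thin upright stem with a small hook, 173 mm tall; stands at the back right. Origin: centre of its underside.
- weight: brass slotted weight, a disc 52 mm across and 14 mm thick, lying to the right near the robot. Origin: centre of its underside.
- tin: round aluminium sample tin, 52 mm across, 32 mm tall, to the left near the robot. Origin: centre of its underside.
- spatula: spatula 170 mm long lying near the left, close to the robot. Origin: below its middle, on the bench.
Mind the look-alikes: they are no part of the job. Leave any green look-alike of the pin alone.

How it is judged (in metres and radians):
On the way, in this order (a step that is already met when the one before it is completed fails the run):
1. the tip of the curved rod has come through the ring from its -y side (y of pin_tip in the frame of ring above 0.004 m and distance between pin_tip and ring below 0.016 m and y of pin_shoulder in the frame of ring below -0.02 m).
2. the pin is home and pressed against the ring with at least 3 N for 0.4 s (y of pin_shoulder in the frame of ring between -0.006 and 0 m and distance between pin_shoulder and ring below 0.008 m and y of pin_tip in the frame of ring above 0.03 m and contact force between pin and frame above 3 N), for 0.4 s.
At the end, for the whole second after the job is handed in: Rod through the ring from its -y side, tip 30 mm or more out beyond; shoulder face at most 6 mm before the ring's centre along its axis (3.5 mm is touching) and within 8 mm of it; pin on the bench within 4 mm, upright within 0.08 rad, at rest; ring within 3 mm of its start (y of pin_shoulder in the frame of ring between -0.006 and 0 m and distance between pin_shoulder and ring below 0.008 m and y of pin_tip in the frame of ring above 0.03 m and angle between pin's own z axis and vertical below 0.08 rad and height (world z) of pin below 0.004 m and linear speed of pin below 0.01 m/s and distance of ring from where it was at the start of the episode below 0.003 m).
It fails at once if the pin presses on the ring or the frame with more than 15 N (contact force between pin and frame above 15 N).
It fails at once if the yoke is pushed more than 3 mm along its slide (distance of ring from where it was at the start of the episode above 0.003 m).
It fails at once if a bystander is moved by more than 20 mm (distance of any of straight_pin, glass_a, glass_b, glass_c, hanger, weight, tin, spatula from where it was at the start of the episode above 0.02 m).
It fails at once if a bystander is knocked over (angle between any of straight_pin, glass_a, glass_b, glass_c, hanger, weight, tin's own z axis and vertical above 0.4 rad).
It also fails if it takes over 69 s, if anything falls off the work surface, if the arm or the gripper's body presses on something with over 40 N, if the wrist force passes 120 N, or if a joint passes its speed limit or range.

## Robot

A 7-joint arm with a two-finger parallel gripper is mounted at the origin on the work surface. World frame = base frame: x ahead of the robot, y to its left, z up, the work surface at z = 0. Lengths are in mm, angles in rad, forces in N, time in s.
With the tool pointing down it reaches from about 425 to 975 mm from the base axis. Payload 16.7 kg.
Tool frame: the origin (TCP) lies at the very end of the fingers, on their centre line; the grasp point (between the pads) lies behind it (ctrl.hold_point_z is the z of the grasp point in the tool frame, in mm); z points along the fingers, y is the direction in which the jaws open and shut (so a half turn about z gives the same grasp; the last joint's range is limited). The gripper opens to 85 mm and grips with 20 to 120 N. Pads are 22 mm wide; open, the fingers measure 114 mm over their backs; the gripper's body (76 mm by 85 mm) begins 54 mm behind the grasp point. The pads swing forward as they close: fully open they stand 13 mm farther back than shut.
Start: joints at [-1.454, 0.426, 0.074, 1.606, -0.034, 1.111, -0.067], TCP at [177.968, 651.079, 231.302] pointing down, gripper open.
Joint ranges: [-2.85, 2.85], [-0.5, 2.14], [-1.23, 1.37], [0.21, 2.46], [-1.02, 4.16], [0.16, 2.05], [-2.73, 2.73]. Speed limits (rad/s): [1.89, 1.89, 2.39, 2.39, 3.01, 3.01, 3.01].

## Interface

Orientations are given as a unit quaternion [w, x, y, z].
In Python, from plant import ctrl gives the robot as it stands.
- The arm moves only by the tool move_arm, never from a script. Its argument "plan" is a list of rows, each a list of 3 entries, a list of its own where there are three numbers: the finger opening in cm, from 0 to 8.54, then the shift along the tool's x, y, z in cm, then the turn, a rotation vector about the tool's x, y, z in degrees. A call has 1 to 12 rows; each row is the pose to reach, as a shift and turn from the pose measured when the call began, along the tool's axes at that moment; what a row does not reach only later rows make up. A row lasts 1/8 s, in which the tool goes at most 62.5 mm and 10.7 degrees, less where a joint would pass 70% of its speed; a pose out of reach is approached as far as the arm can. A call with a gripper value outside its range is refused whole. The fingers move at their own pace and stop on an object; "squeeze" is the grip in N (left out, the last holds). Time passes only in rows, so rows that repeat a pose let the fingers close. It gives the time, the measured TCP pose, the force and the opening at its end, in the units of the state.
- ctrl.get_state(): the state, without advancing time (a new reading comes with each control period).
- ctrl.grab_frame(name): name is "side" or "top" or "wrist"; returns a dict with "color" (400x640x3 uint8, red, green, blue), "z_map" (400x640 float32, mm along the optical axis (not along the pixel's ray), 0 where there is no reading), "fov_y" (degrees; the focal length in pixels is half the picture's height over the tangent of half this angle, whatever the lens; pixels are square), "cx", "cy" (the principal point, pixels), "R" (3x3) and "t" (3): a world point X has camera coordinates R X + t. Camera axes: x right, y down, z forward; pixel columns grow to the right and rows downward; lengths in mm; the calibration is good to about 2 mm. The wrist camera is an equidistant fisheye: a pixel r from the principal point sees the ray r / f radians off the axis. A picture is of the moment at which its call begins.
- ctrl.close_job(): hands the job in, once; it reports no verdict.
Trained networks look in the newest picture that a camera, given by its name, has taken for a name from the list of things; names that differ only in an ending like _2 or _b are one class to them, and where a whole thing is asked for, a point or a joint stands for the part that bears it (a point fixed in the world has none). Each returns a list of dicts, best first, with "score" (0 to 1); they miss things now and then, are a little off and sometimes report something else, mostly with a low value. They report only what shows in the picture. A call takes as long as a camera call. They do not tell look-alikes from the thing itself.
- ctrl.spot_in(camera, label): "point" ([x, y, z] in mm, in world coordinates, good to about 4 mm: the middle of the surface that is visible of it).
- ctrl.cut_out(camera, label): "mask" (400x640 bool, what is visible of it).
- ctrl.landmark_of(camera, label): "point" ([x, y, z] in mm, in world coordinates, good to about 4 mm: a listed point, or the origin of a listed thing).
The state is a dict: "time_s": time; "joint_positions": joint angles; "qd": joint speeds; "effort": joint torques, N m; "eef_pos": TCP position; "eef_rot": TCP orientation; "contact_force": force on the tool from outside, world axes, zero at the start; "moment": the same for the moment, N m; "finger_gap": finger opening in mm.
Only numpy, scipy, OpenCV 4.12 (cv2) and the standard library are available. Lean on these libraries where they do the work, as an engineer would, in place of code of your own. Each camera call takes 0.05 s, during which the arm holds its last target. There are 200 camera calls.

## Working session

There is one attempt and no reset: what is moved stays moved. The work goes in short steps, Python scripts to look and compute and a tool call to move; the robot and the scene stay as the last step left them, time stands still between calls to the robot, and variables do not carry over. Pictures are saved under pics/ and viewed, about 8 in all and at most 12, crops included, and the job is handed in when it is done.

Besides the shell and the picture viewer there is one more tool, called after ">>>" by a JSON object that holds its "op" and its "data", one argument or row to a line. move_arm: Moves the arm, as the interface text tells. Its arguments: {"type":"object","properties":{"plan":{"type":"array","items":{"type":"array"}},"squeeze":{"type":"number"}},"required":["plan"]}

```bash
mkdir -p pics; ls
python3 - <<'E'
from plant import ctrl
import cv2,numpy as np
s=ctrl.get_state();print({k:np.round(v,3).tolist() for k,v in s.items()}, ctrl.hold_point_z)
for c in("top","side"):
    f=ctrl.grab_frame(c);cv2.imwrite(f"pics/{c}0.png",f["color"][:,:,::-1])
    print(c,f["fov_y"],f["cx"],f["cy"],np.round(f["R"],3).tolist(),np.round(f["t"],1))
    for l in("pin","pin_grip","pin_shoulder","pin_tip","ring","frame","straight_pin"):
        r=ctrl.landmark_of(c,l);print(l,[(round(d["score"],2),np.round(d["point"]).tolist()) for d in r[:3]])
E
```

```text
pics
{'time_s': 0.0, 'joint_positions': [-1.454, 0.427, 0.074, 1.607, -0.034, 1.111, -0.067], 'qd': [0.001, -0.001, -0.001, -0.001, -0.0, -0.001, 0.0], 'effort': [0.001, -94.984, 3.761, -46.351, 0.019, 0.01, 0.0], 'eef_pos': [177.88, 650.699, 230.603], 'eef_rot': [-0.0, 0.133, 0.991, -0.001], 'contact_force': [-0.102, 0.485, -0.087], 'moment': [-0.048, 0.012, 0.018], 'finger_gap': 85.334} -18.700000000000003
top 52.06609035168302 323.37088252871615 201.91430335557737 [[-0.023, -1.0, 0.009], [-0.983, 0.021, -0.184], [0.183, -0.013, -0.983]] [   1.9  516.4 1000.2]
pin [(0.59, [540.0, 288.0, 4.0]), (0.49, [499.0, 146.0, 1.0])]
pin_grip [(0.7, [540.0, 284.0, 59.0]), (0.62, [499.0, 147.0, 59.0])]
pin_shoulder [(0.64, [543.0, 302.0, 25.0]), (0.61, [493.0, 130.0, 26.0]), (0.2, [510.0, 344.0, 27.0])]
pin_tip [(0.76, [516.0, 78.0, 25.0]), (0.66, [509.0, 343.0, 27.0])]
ring [(0.76, [593.0, 12.0, 26.0])]
frame [(0.9, [593.0, 26.0, 1.0])]
straight_pin [(0.48, [549.0, -320.0, 1.0]), (0.29, [539.0, 285.0, 59.0])]
side 54.59642162986643 322.5629323903226 204.0620189085305 [[0.781, -0.624, 0.024], [-0.302, -0.411, -0.86], [0.546, 0.665, -0.509]] [-417.2  224.  1023.7]
pin [(0.62, [496.0, 149.0, -2.0]), (0.46, [542.0, 283.0, -2.0])]
pin_grip [(0.59, [541.0, 286.0, 60.0]), (0.58, [492.0, 149.0, 64.0])]
pin_shoulder [(0.46, [546.0, 301.0, 23.0]), (0.46, [491.0, 130.0, 20.0])]
pin_tip [(0.66, [520.0, 77.0, 20.0]), (0.45, [502.0, 346.0, 24.0]), (0.45, [544.0, 298.0, 26.0])]
ring [(0.67, [588.0, 14.0, 24.0]), (0.5, [697.0, -374.0, -0.0]), (0.29, [502.0, 350.0, 24.0])]
frame [(0.95, [590.0, 25.0, -0.0])]
straight_pin [(0.61, [551.0, -321.0, 4.0]), (0.28, [594.0, 29.0, 3.0])]
```

View pics/top0.png

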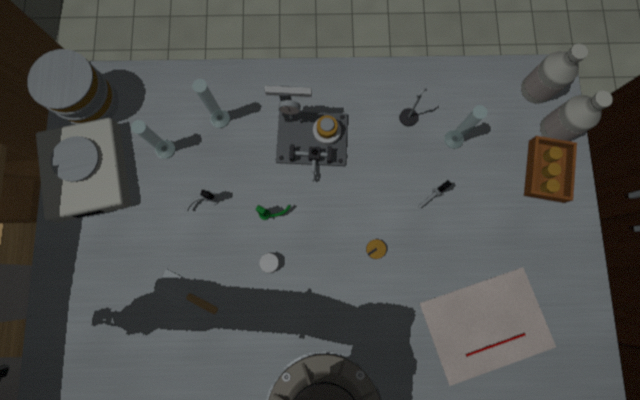

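View pics/side0.png

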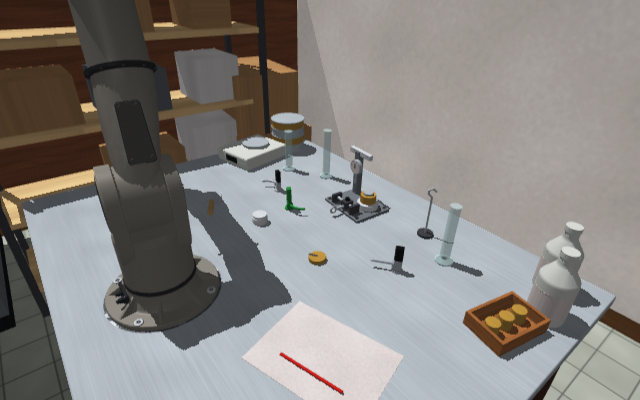

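The green curved look-alike is at (268,212) in the top view, about (499,147) mm. The real curved pin is at (207,195), the straight one at (445,187), and the ring at (316,170). I'll move above the real pin with tool y along the pin's x.

>>> {"op": "move_arm", "data": {
  "plan": [
    [8.5,[-10,-6,0],[0,0,20]],
    [8.5,[-20,-12,0],[0,0,45]],
    [8.5,[-30,-18,0],[0,0,65]],
    [8.5,[-43,-26,3],[0,0,92]],
    [8.5,[-43,-26,3],[0,0,92]],
    [8.5,[-43,-26,3],[0,0,92]],
    [8.5,[-43,-26,3],[0,0,92]],
    [8.5,[-43,-26,3],[0,0,92]],
    [8.5,[-43,-26,3],[0,0,92]],
    [8.5,[-43,-26,3],[0,0,92]],
    [8.5,[-43,-26,3],[0,0,92]],
    [8.5,[-43,-26,3],[0,0,92]]
  ]
}}

```text
time_s: 2.3
eef_pos: [523.7, 287.8, 201.4]
eef_rot: [-0.0, 0.804, 0.594, 0.0]
contact_force: [-0.1, 0.2, -0.5]
finger_gap: 85.2
```

```bash
cat > h.py <<'E'
from plant import ctrl
import cv2,numpy as np
from scipy.spatial.transform import Rotation as Ro
from scipy.optimize import least_squares
def rays(f,fish):
    H,W=f["z_map"].shape;F=H/2/np.tan(np.radians(f["fov_y"]/2))
    u,v=np.meshgrid(np.arange(W)-f["cx"],np.arange(H)-f["cy"])
    if not fish:return np.dstack([u/F,v/F,np.ones_like(u)])
    r=np.hypot(u,v)+1e-9;th=np.minimum(r/F,1.5);k=np.tan(th)/r
    return np.dstack([u*k,v*k,np.ones_like(u)])
def cloud(f,fish):
    P=rays(f,fish)*f["z_map"][...,None]
    return (P-np.array(f["t"]))@np.array(f["R"])
def snap(c,save=None,crop=None,k=1):
    f=ctrl.grab_frame(c)
    if save:
        im=f["color"][:,:,::-1]
        if crop:im=im[crop[1]:crop[3],crop[0]:crop[2]]
        cv2.imwrite(f"pics/{save}.png",cv2.resize(im,None,fx=k,fy=k,interpolation=cv2.INTER_CUBIC))
    return f
def pose():
    s=ctrl.get_state();q=s["eef_rot"];return np.array(s["eef_pos"]),Ro.from_quat([q[1],q[2],q[3],q[0]])
def rel(p,yaw): # target TCP, world angle (deg) of tool y, tool vertical -> shift cm, rotvec deg
    p0,R0=pose();a=np.radians(yaw);y=[np.cos(a),np.sin(a),0];z=[0,0,-1];x=np.cross(y,z)
    R1=Ro.from_matrix(np.column_stack([x,y,z]))
    return np.round(R0.inv().apply(np.array(p)-p0)/10,2).tolist(),np.round((R0.inv()*R1).as_rotvec(degrees=True),2).tolist()
def lm(c,l,n=3):
    return [(round(d["score"],2),np.round(d["point"],1).tolist()) for d in ctrl.landmark_of(c,l)[:n]]
E
python3 - <<'E'
from h import *
f=snap("wrist","w1");print(f["fov_y"],np.round(np.array(f["R"]),3).tolist(),np.round(-np.array(f["R"]).T@f["t"]))
for l in("pin","pin_grip","pin_shoulder","pin_tip"):print(l,lm("wrist",l))
C=cloud(f,1)
for d in ctrl.cut_out("wrist","pin")[:3]:
    m=d["mask"]&(f["z_map"]>0);P=C[m];print(d["score"],m.sum(),P.mean(0))
    for a,b in((2,7),(15,30),(35,75),(75,90)):
        q=P[(P[:,2]>a)&(P[:,2]<b)];print(a,b,len(q),np.round(np.median(q,0),1) if len(q) else 0,np.round(q.min(0),1) if len(q) else 0,np.round(q.max(0),1)if len(q) else 0)
E
```

```text
65.70646984690485 [[0.956, -0.295, -0.001], [-0.278, -0.903, 0.329], [-0.097, -0.314, -0.944]] [548. 369. 343.]
pin [(0.96, [539.6, 284.5, -0.9]), (0.55, [498.3, 150.1, -2.7])]
pin_grip [(0.94, [543.2, 286.0, 62.3]), (0.59, [499.6, 145.2, 63.5])]
pin_shoulder [(0.92, [542.5, 298.9, 25.3]), (0.61, [492.8, 130.3, 25.4])]
pin_tip [(0.96, [514.3, 77.7, 24.9]), (0.66, [502.8, 352.5, 21.9]), (0.34, [769.5, 271.0, 3.2])]
0.83 1467 [534.83357053 302.97612326  44.75524792]
2 7 138 [528.3 285.2   4. ] [522.9 273.9   2.5] [554.  299.5   6. ]
15 30 573 [531.7 326.3  26.8] [504.6 287.   15.9] [551.  350.4  29.9]
35 75 154 [540.7 295.8  57.7] [528.3 277.7  35. ] [548.7 298.   74.7]
75 90 463 [538.6 286.2  81.8] [528.2 272.6  75.1] [548.7 298.   83.8]
0.8 1110 [496.64033173 149.18590915  43.08668954]
2 7 177 [496.9 154.9   4. ] [480.7 134.9   2.1] [510.7 163.7   7. ]
15 30 209 [498.7 141.3  25.8] [478.5  81.2  15.1] [513.4 162.   29.9]
35 75 330 [498.1 157.4  56.7] [484.5 144.5  35.1] [506.2 161.4  74.9]
75 90 265 [495.7 151.3  81.7] [484.2 137.9  75. ] [505.6 161.4  83.6]
```

View pics/w1.png

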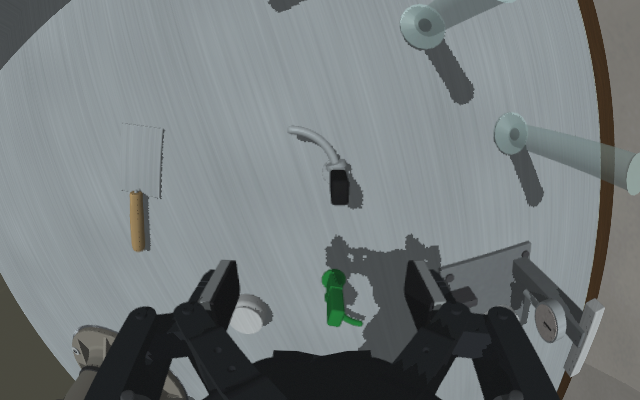

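```bash
cat >> h.py <<'E'
def fitpin(f,C,m,g):
    P=C[m&(f["z_map"]>0)]
    top=P[P[:,2]>80];rect=cv2.minAreaRect(top[:,:2].astype(np.float32))
    # rod points: near expected height, beyond the shoulder
    R=P[(P[:,2]>21)&(P[:,2]<31)]
    R=R[np.hypot(*(R[:,:2]-g[:2]).T)>24]
    tc=(top[:,:2].min(0)+top[:,:2].max(0))/2; tc=np.array(rect[0])
    def res(p,full=False):
        c=p[:2]-50*np.array([np.cos(p[2]),np.sin(p[2])]);d=R[:,:2]-c
        r=np.hypot(*d.T)-50
        return np.r_[r/np.sqrt(len(r)),(p[:2]-tc)]
    s=least_squares(res,g,loss="soft_l1")
    c=s.x[:2]-50*np.array([np.cos(s.x[2]),np.sin(s.x[2])]);d=R[:,:2]-c
    a=np.arctan2(d[:,1],d[:,0])-s.x[2]
    a=(a+np.pi)%(2*np.pi)-np.pi
    print("rect",rect,"fit",np.round(s.x,3),"deg",np.degrees(s.x[2]),"cost",s.cost,"maxang",np.percentile(a,99.5),"n",len(R))
    return s.x
E
python3 - <<'E'
from h import *
f=snap("wrist");C=cloud(f,1)
m=ctrl.cut_out("wrist","pin")[0]["mask"]
x=fitpin(f,C,m,[540,286,-.3])
f=snap("top")
for l in("ring","frame"):print(lm("top",l,2))
C=cloud(f,0)
for l in("ring","frame"):
    for d in ctrl.cut_out("top",l)[:1]:
        P=C[d["mask"]&(f["z_map"]>0)];print(l,d["score"],len(P),np.median(P,0))
        if l=="frame":
            q=P[(P[:,2]>6)&(P[:,2]<14)];print("plate",cv2.minAreaRect(q[:,:2].astype(np.float32)))
p=x[:2];print(rel([p[0],p[1],43],np.degrees(x[2])))
E
```

```text
rect ((759.293212890625, 271.9124450683594), (23.25296974182129, 34.017852783203125), 4.1494903564453125) fit [ 618.741  273.669 -493.195] deg -28258.00976610367 cost 434.83857079363 maxang 3.139320826180197 n 113
[(0.7, [591.3, 16.9, 27.7]), (0.66, [538.0, 300.5, 20.4])]
[(0.64, [593.6, 24.4, -2.5])]
ring 0.53 254 [642.57477211  13.30732395  41.15560008]
frame 0.96 4402 [709.25256226  31.51928082  12.52229449]
plate ((704.6549072265625, 18.451751708984375), (189.96275329589844, 151.72645568847656), 86.00824737548828)
([1.55, 9.42, 15.83], [0.0, 0.0, 160.72])
```

```bash
cat >> h.py <<'E'
def pinmask(c,f,C,near):
    best=None
    for d in ctrl.cut_out(c,"pin"):
        P=C[d["mask"]&(f["z_map"]>0)]
        e=np.hypot(*(np.median(P[:,:2],0)-near)) if len(P) else 1e9
        if best is None or e<best[0]:best=(e,d["mask"])
    return best[1]
E
python3 - <<'E'
from h import *
for i in range(2):
    f=snap("wrist");C=cloud(f,1)
    x=fitpin(f,C,pinmask("wrist",f,C,[540,286]),[540,286,-.3])
    p=x[:2];print(rel([p[0],p[1],43],np.degrees(x[2])))
E
```

```text
rect ((538.393310546875, 284.8373718261719), (23.640235900878906, 14.475043296813965), 74.10369873046875) fit [ 5.38410e+02  2.84832e+02 -3.12000e-01] deg -17.87926955614457 cost 3.010893850903752 maxang 1.5960595596542948 n 438
([0.23, 1.42, 15.83], [-0.0, 0.0, 0.59])
rect ((538.7888793945312, 284.8352966308594), (24.239330291748047, 15.094314575195312), 72.55377197265625) fit [ 5.38755e+02  2.84846e+02 -3.06000e-01] deg -17.532456553965794 cost 3.1137420823626876 maxang 1.6142986776467347 n 445
([0.24, 1.45, 15.83], [-0.0, 0.0, 0.24])
```

>>> {"op": "move_arm", "data": {
  "plan": [
    [8.5,[0.25,1.45,4],[0,0,0.5]],
    [8.5,[0.25,1.45,8],[0,0,0.5]],
    [8.5,[0.25,1.45,12],[0,0,0.5]],
    [8.5,[0.25,1.45,15],[0,0,0.5]],
    [8.5,[0.25,1.45,15.8],[0,0,0.5]],
    [8.5,[0.25,1.45,15.8],[0,0,0.5]],
    [4,[0.25,1.45,15.8],[0,0,0.5]],
    [2.5,[0.25,1.45,15.8],[0,0,0.5]],
    [1.2,[0.25,1.45,15.8],[0,0,0.5]],
    [1.2,[0.25,1.45,15.8],[0,0,0.5]],
    [1.2,[0.25,1.45,15.8],[0,0,0.5]],
    [1.2,[0.25,1.45,15.8],[0,0,0.5]]
  ],
  "squeeze": 50
}}

```text
time_s: 4.65
eef_pos: [538.9, 285.1, 43.6]
eef_rot: [-0.0, 0.808, 0.589, 0.0]
contact_force: [-1.8, -0.2, 5.7]
finger_gap: 15.6
```

>>> {"op": "move_arm", "data": {
  "plan": [
    [1.2,[0,0,0],[0,0,0]],
    [1.2,[0,0,0],[0,0,0]],
    [1.2,[0,0,0],[0,0,0]],
    [1.2,[0,0,0],[0,0,0]]
  ]
}}

```text
time_s: 5.15
eef_pos: [538.8, 285.2, 43.6]
eef_rot: [-0.0, 0.808, 0.589, 0.0]
contact_force: [-1.6, 0.6, 3.5]
finger_gap: 15.6
```

Run:
```python
from h import *
f=snap("wrist","w2",(160,60,480,400),2);print(pose()[0],pose()[1].as_quat(),ctrl.get_state()["contact_force"],ctrl.get_state()["finger_gap"])
print(lm("wrist","pin_tip"),lm("wrist","pin"))
```

```text
[538.76930986 285.14396796  43.61211354] [ 8.07916367e-01  5.89297137e-01  5.92828980e-05 -1.56583878e-04] [-0.89430606  0.51218078  2.53446775] 15.471796918183097
[(0.7, [504.3, 353.4, 22.9])] [(0.75, [537.7, 285.0, -0.2]), (0.23, [368.2, 133.0, 0.7])]
```

View pics/w2.png

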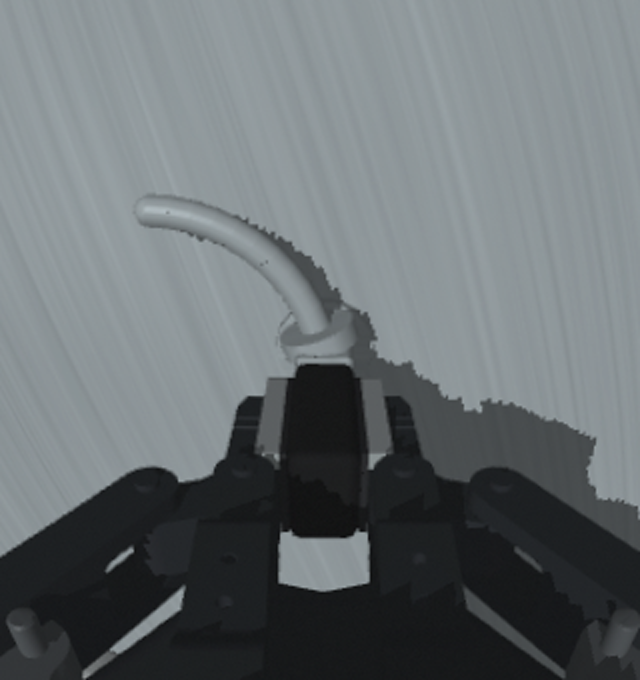

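Grasp confirmed: the post is between the pads at crop (325,450), and the rod curves out to (145,210). Next I lift and carry to the ring.

>>> {"op": "move_arm", "data": {
  "plan": [
    [1.2,[0,0,-1],[0,0,0]],
    [1.2,[0,0,-4],[0,0,0]],
    [1.2,[0,0,-7],[0,0,0]],
    [1.2,[0,0,-10],[0,0,0]],
    [1.2,[-3,0.7,-10],[0,0,10]],
    [1.2,[-7,1.6,-10],[0,0,20]],
    [1.2,[-11,2.6,-10],[0,0,30]],
    [1.2,[-15,3.5,-10],[0,0,40]],
    [1.2,[-19,4.4,-10],[0,0,50]],
    [1.2,[-23,5.3,-10],[0,0,60]],
    [1.2,[-27,6.3,-10],[0,0,70]],
    [1.2,[-30.2,7,-10],[0,0,80]]
  ]
}}

```text
time_s: 6.8
eef_pos: [512.9, -25.5, 144.1]
eef_rot: [-0.0, 0.997, -0.071, 0.0]
contact_force: [0.8, 0.1, -1.8]
finger_gap: 15.4
```

>>> {"op": "move_arm", "data": {
  "plan": [
    [1.2,[0,0,0],[0,0,8]],
    [1.2,[0,0,0],[0,0,16]],
    [1.2,[0,0,0],[0,0,26]],
    [1.2,[0,0,0],[0,0,26]],
    [1.2,[0,0,0],[0,0,26]]
  ]
}}

```text
time_s: 7.42
eef_pos: [512.9, -25.4, 144.2]
eef_rot: [-0.001, 0.956, -0.292, 0.0]
contact_force: [0.0, 0.1, -2.9]
finger_gap: 15.6
```

Run:
```python
from h import *
print(rel([514,-24,143],-124))
f=snap("wrist","w3");p,R=pose();print(p)
print(lm("wrist","pin_tip"),lm("wrist","ring"),lm("wrist","frame"),lm("wrist","pin"),lm("wrist","pin_shoulder"))
C=cloud(f,1);np.save("C3.npy",C);
for l in("ring","frame"):
    for d in ctrl.cut_out("wrist",l)[:2]:
        P=C[d["mask"]&(f["z_map"]>0)];print(l,d["score"],len(P),np.median(P,0))
        if l=="frame":
            q=P[(P[:,2]>6)&(P[:,2]<14)];print("plate",cv2.minAreaRect(q[:,:2].astype(np.float32)))
```

```text
([0.01, -0.18, 0.12], [-0.06, 0.01, 0.07])
[512.90802694 -25.39880223 144.21944498]
[(0.89, [582.4, -5.7, 123.9]), (0.55, [515.8, 77.1, 25.5])] [(0.71, [595.0, 14.9, 27.9])] [(0.57, [590.4, 25.0, 0.2]), (0.42, [516.5, -26.7, 160.6])] [(0.69, [510.7, -25.5, 101.9]), (0.69, [493.8, 146.4, -2.7])] [(0.6, [492.9, 134.9, 23.5]), (0.59, [525.9, -29.5, 123.7])]
ring 0.54 26488 [691.30097887  29.88639801  16.95814031]
frame 0.69 26243 [691.32707147  29.07398143  17.52461654]
plate ((681.908203125, 19.8499755859375), (190.07371520996094, 194.33905029296875), 86.67047119140625)
frame 0.68 1202 [758.24236894 260.05830995  22.86166472]
plate ((762.6758422851562, 264.9999084472656), (28.673446655273438, 37.918399810791016), 63.13433837890625)
```

View pics/w3.png

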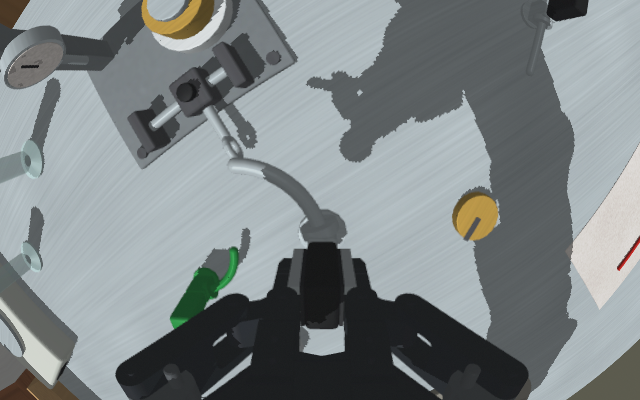

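Run:
```python
from h import *
C=np.load("C3.npy");P=C.reshape(-1,3);P=P[np.isfinite(P).all(1)]
q=P[(P[:,0]>610)&(P[:,0]<810)&(abs(P[:,1]-20)<140)&(P[:,2]>7)&(P[:,2]<12.5)]
m=np.median(q[:,2]);print(len(q),m)
pl=cv2.minAreaRect(q[:,:2].astype(np.float32));print(pl)
# near edge (min x) line of plate
e=[]
for y in range(-60,100,6):
    s=q[abs(q[:,1]-y)<1.5]
    if len(s)>5:e.append((y,s[:,0].min()))
e=np.array(e);k=np.polyfit(e[:,0],e[:,1],1);r=e[:,1]-np.polyval(k,e[:,0]);g=abs(r)<1.5;k=np.polyfit(e[g,0],e[g,1],1);print("edge",k,"yaw",-np.degrees(np.arctan(k[0])),g.sum(),len(e))
r=P[(abs(P[:,0]-600)<30)&(abs(P[:,1]-14)<22)&(P[:,2]>15)&(P[:,2]<60)]
a=np.radians(-4);ax=np.array([np.cos(a),np.sin(a)]);ay=np.array([-ax[1],ax[0]])
l=np.c_[(r[:,:2]-[592,14])@ax,(r[:,:2]-[592,14])@ay,r[:,2]]
print(len(l))
for lo in range(-30,36,3):
    s=l[(l[:,0]>=lo)&(l[:,0]<lo+3)]
    if len(s):
        t=s[s[:,2]>s[:,2].max()-2.5];print(lo,len(s),"z",s[:,2].min().round(1),s[:,2].max().round(1),"y",s[:,1].min().round(1),s[:,1].max().round(1),"topy",t[:,1].mean().round(1))
```

```text
12431 8.994542721021531
((703.1869506835938, 18.006256103515625), (190.23146057128906, 150.59170532226562), 85.9185791015625)
edge [6.15102044e-02 6.28165220e+02] yaw -3.519840469318262 2 27
665
-15 1 z 22.0 22.0 y -1.8 -1.8 topy -1.8
-12 21 z 15.1 33.8 y -2.1 0.1 topy -0.7
-9 46 z 15.4 36.3 y -2.0 5.1 topy 1.7
-6 47 z 15.1 37.3 y -1.2 5.5 topy 1.6
-3 41 z 15.1 37.9 y -2.0 4.2 topy 1.7
0 45 z 15.1 37.1 y -1.7 4.9 topy 1.5
3 48 z 15.1 38.1 y -1.4 5.1 topy 1.8
6 44 z 17.1 34.2 y -2.2 4.9 topy 1.2
9 36 z 17.9 32.4 y -2.8 6.8 topy 1.7
12 38 z 23.0 28.7 y -3.2 6.4 topy 1.5
15 40 z 22.3 29.3 y -3.1 6.3 topy 1.6
18 38 z 22.6 29.5 y -3.2 6.4 topy 1.5
21 38 z 23.1 29.3 y -2.7 6.2 topy 1.9
24 37 z 23.2 29.2 y -2.9 6.2 topy 1.6
27 43 z 22.0 28.7 y -2.9 6.3 topy 2.1
30 35 z 21.7 28.8 y -3.1 6.3 topy 1.5
33 40 z 22.0 29.1 y -3.2 6.6 topy 1.7
```

```bash
cat >> h.py <<'E'
def rodfit(C,zf,verbose=True):
    """circle centre of rod in world from cloud, vs. prediction from TCP; zf = foot height"""
    p,R=pose();y=R.as_matrix()[:,1];yaw=np.arctan2(y[1],y[0])
    c0=p[:2]-50*np.array([np.cos(yaw),np.sin(yaw)])
    P=C.reshape(-1,3);P=P[np.isfinite(P).all(1)];d=P[:,:2]-c0;rr=np.hypot(*d.T)
    a=(np.arctan2(d[:,1],d[:,0])-yaw+np.pi)%(2*np.pi)-np.pi
    Q=P[(abs(rr-50)<8)&(a>.45)&(a<1.5)&(abs(P[:,2]-zf-27)<4.5)]
    # torus surface fit: distance of points to the centreline = 4.5
    def res(v):
        dd=Q[:,:2]-v[:2];return np.hypot(np.hypot(*dd.T)-50,Q[:,2]-v[2])-4.5
    s=least_squares(res,[*c0,zf+24],loss="soft_l1",f_scale=.5)
    d=P[:,:2]-s.x[:2];rr=np.hypot(*d.T);a=(np.arctan2(d[:,1],d[:,0])-yaw+np.pi)%(2*np.pi)-np.pi
    tip=a[(abs(rr-50)<3)&(abs(P[:,2]-s.x[2]-3)<3)&(a>1.3)&(a<1.9)]
    print("yaw",np.degrees(yaw).round(2),"c pred",c0.round(2),"fit",s.x.round(2),"n",len(Q),"rms",np.sqrt(np.mean(s.fun**2)).round(2),"tip",np.percentile(tip,99).round(3) if len(tip) else None)
    return s.x-np.r_[c0,zf+24]
E
python3 - <<'E'
from h import *
C=np.load("C3.npy");print(rodfit(C,100.6))
E
```

```text
yaw -124.15 c pred [540.99  15.87] fit [538.86  16.58 123.53] n 1528 rms 0.53 tip 1.601
[-2.13044007  0.70757292 -1.06899066]
```

The ring is at (234,147), clear of the rod tip at (233,163). I'll descend beside it and measure again at working height.

>>> {"op": "move_arm", "data": {
  "plan": [
    [1.2,[0,0,1],[0,0,0]],
    [1.2,[0,0,3],[0,0,0]],
    [1.2,[0,0,5],[0,0,0]],
    [1.2,[0,0,7],[0,0,0]],
    [1.2,[0,0,8.5],[0,0,0]],
    [1.2,[0,0,9.5],[0,0,0]],
    [1.2,[0,0,9.9],[0,0,0]],
    [1.2,[0,0,9.9],[0,0,0]],
    [1.2,[0,0,9.9],[0,0,0]]
  ]
}}

```text
time_s: 8.95
eef_pos: [513.3, -25.4, 45.5]
eef_rot: [-0.001, 0.956, -0.294, 0.0]
contact_force: [0.5, 0.0, -2.5]
finger_gap: 15.2
```

```bash
cat >> h.py <<'E'
def ringfit(C,g=(591.1,15.7),yaw=-4.0,R0=10.5,rb=3.5):
    """ring (torus-ish, square or round bar) centre; returns world x,y,z"""
    a=np.radians(yaw);ax=np.array([np.cos(a),np.sin(a)]);ay=np.array([-ax[1],ax[0]])
    P=C.reshape(-1,3);P=P[np.isfinite(P).all(1)]
    L=np.c_[(P[:,:2]-g)@ax,(P[:,:2]-g)@ay,P[:,2]-24]
    s=L[(np.hypot(L[:,0],L[:,2])<17)&(np.hypot(L[:,0],L[:,2])>6)&(abs(L[:,1])<7)&(L[:,0]<7)&(L[:,2]>-4)]
    f=lambda v:np.hypot(np.hypot(s[:,0]-v[0],s[:,2]-v[2])-R0,s[:,1]-v[1])-rb
    r=least_squares(f,[0,0,0],loss="soft_l1",f_scale=.5)
    w=np.array(g)+r.x[0]*ax+r.x[1]*ay
    print("ring",w.round(2),"z",(24+r.x[2]).round(2),"local",r.x.round(2),"n",len(s),"rms",np.sqrt(np.mean(r.fun**2)).round(2));return w
E
python3 - <<'E'
from h import *
ringfit(np.load("C3.npy"))
f=snap("wrist","w4",(120,40,420,300),2.5);p,R=pose();print(p)
C=cloud(f,1);np.save("C4.npy",C)
print(rodfit(C,p[2]-43.6));ringfit(C);print(lm("wrist","ring"),lm("wrist","pin_tip"),ctrl.get_state()["contact_force"])
E
```

```text
ring [590.48  16.27] z 22.9 local [-0.66  0.52 -1.1 ] n 163 rms 0.58
[513.27018031 -25.33753521  45.52049995]
yaw -124.14 c pred [541.33  16.05] fit [539.48  16.58  24.86] n 1525 rms 0.54 tip 1.59
[-1.85590296  0.53403241 -1.06056468]
ring [591.12  16.44] z 23.0 local [-0.03  0.74 -1.  ] n 510 rms 0.49
[(0.6, [593.7, 17.2, 22.4])] [(0.8, [582.1, -4.0, 26.5])] [ 0.96906861 -0.08061768 -2.93695486]
```

View pics/w4.png

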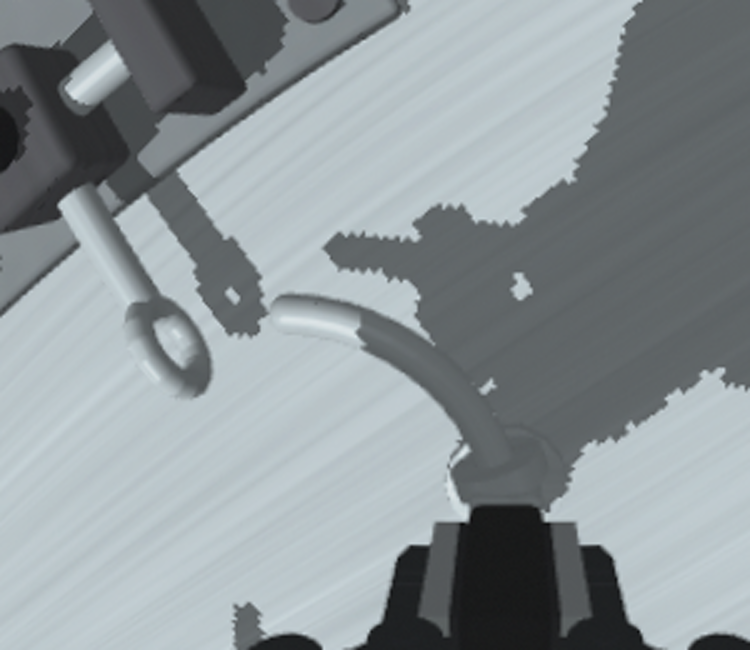

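Clear view: the ring is at crop (168,345) and the tip at (280,310), with free space between them. Ring z and rod z carry the same −1 mm camera bias. Next is rotating about the ring-defined circle centre.

```bash
cat >> h.py <<'E'
FY=-4.0
def rows(C,o,relyaws,z):
    """C: circle centre target (world xy); o: in-hand offset of circle centre (pin axes); relyaws: pin yaw in ring frame, rad"""
    for ry in relyaws:
        a=ry+np.radians(FY);M=np.array([[np.cos(a),-np.sin(a)],[np.sin(a),np.cos(a)]])
        t=np.array(C)+M@(np.array([50,0])-np.array(o))
        print(round(ry,3),"tip at",round(50*np.sin(1.62+ry),1),*rel([*t,z],np.degrees(a)))
E
python3 - <<'E'
from h import *
p,R=pose();a=np.radians(-124.14);M=np.array([[np.cos(a),-np.sin(a)],[np.sin(a),np.cos(a)]])
o=M.T@[-1.86,.53];print("o tool",o)
# bias half in hand: true = cam - M@(o/2)
b=M@(o/2);Ct=np.array([541.2,19.9])-b;print(Ct)
rows(Ct,o/2,[-2.1,-2.0,-1.9,-1.82],44.1)
E
```

```text
o tool [ 0.6051991  -1.83690883]
[542.13   19.635]
-2.1 tip at -23.1 [-0.05, -0.37, 0.13] [-0.1, -0.01, 0.18]
-2.0 tip at -18.5 [0.45, -0.4, 0.14] [-0.1, -0.02, -5.55]
-1.9 tip at -13.8 [0.94, -0.49, 0.14] [-0.1, -0.02, -11.28]
-1.82 tip at -9.9 [1.32, -0.59, 0.14] [-0.09, -0.03, -15.86]
```

>>> {"op": "move_arm", "data": {
  "plan": [
    [1.2,[-0.05,-0.37,0.05],[0,0,0]],
    [1.2,[-0.05,-0.37,0.1],[0,0,0]],
    [1.2,[0.2,-0.38,0.13],[0,0,-2.8]],
    [1.2,[0.45,-0.4,0.14],[0,0,-5.55]],
    [1.2,[0.7,-0.44,0.14],[0,0,-8.4]],
    [1.2,[0.94,-0.49,0.14],[0,0,-11.3]],
    [1.2,[1.13,-0.54,0.14],[0,0,-13.6]],
    [1.2,[1.32,-0.59,0.14],[-0.1,0,-15.9]],
    [1.2,[1.32,-0.59,0.14],[-0.1,0,-15.9]],
    [1.2,[1.32,-0.59,0.14],[-0.1,0,-15.9]]
  ]
}}

```text
time_s: 10.35
eef_pos: [527.3, -27.8, 44.0]
eef_rot: [0.0, 0.987, -0.159, 0.0]
contact_force: [0.3, 0.1, -2.0]
finger_gap: 15.5
```

Run:
```python
from h import *
f=snap("wrist");p,R=pose();print(p)
C=cloud(f,1);np.save("C5.npy",C)
print(rodfit(C,p[2]-43.6));w=ringfit(C);a=np.radians(FY);print("target C cam",w-50*np.array([np.cos(a),np.sin(a)]),ctrl.get_state()["contact_force"])
```

```text
[527.33401117 -27.79866159  44.00603856]
yaw -108.27 c pred [543.01  19.68] fit [540.99  19.98  23.28] n 1520 rms 0.52 tip 1.594
[-2.01784098  0.30002512 -1.12240739]
ring [591.13  16.31] z 23.0 local [-0.01  0.62 -1.  ] n 508 rms 0.5
target C cam [541.25009449  19.80244767] [-0.31919142 -1.09385066 -2.40750065]
```

Run:
```python
from h import *
import numpy as np
rows([542.38,19.45],[.25,-.95],np.linspace(-1.79,-1.46,12),44.1)
```

```text
-1.79 tip at -8.5 [0.19, 0.01, -0.01] [0.01, -0.02, -1.71]
-1.76 tip at -7.0 [0.34, 0.0, -0.01] [0.01, -0.02, -3.43]
-1.73 tip at -5.5 [0.49, -0.01, -0.01] [0.01, -0.02, -5.15]
-1.7 tip at -4.0 [0.64, -0.03, -0.01] [0.01, -0.02, -6.87]
-1.67 tip at -2.5 [0.78, -0.05, -0.01] [0.01, -0.02, -8.59]
-1.64 tip at -1.0 [0.93, -0.08, -0.01] [0.02, -0.02, -10.31]
-1.61 tip at 0.5 [1.08, -0.11, -0.01] [0.02, -0.02, -12.02]
-1.58 tip at 2.0 [1.22, -0.15, -0.01] [0.02, -0.02, -13.74]
-1.55 tip at 3.5 [1.37, -0.19, -0.01] [0.02, -0.02, -15.46]
-1.52 tip at 5.0 [1.51, -0.23, -0.01] [0.02, -0.02, -17.18]
-1.49 tip at 6.5 [1.65, -0.28, -0.01] [0.02, -0.02, -18.9]
-1.46 tip at 8.0 [1.79, -0.34, -0.01] [0.02, -0.02, -20.62]
```

>>> {"op": "move_arm", "data": {
  "plan": [
    [1.2,[0.19,0.01,0],[0,0,-1.7]],
    [1.2,[0.34,0,0],[0,0,-3.4]],
    [1.2,[0.49,-0.01,0],[0,0,-5.15]],
    [1.2,[0.64,-0.03,0],[0,0,-6.85]],
    [1.2,[0.78,-0.05,0],[0,0,-8.6]],
    [1.2,[0.93,-0.08,0],[0,0,-10.3]],
    [1.2,[1.08,-0.11,0],[0,0,-12]],
    [1.2,[1.22,-0.15,0],[0,0,-13.75]],
    [1.2,[1.37,-0.19,0],[0,0,-15.45]],
    [1.2,[1.51,-0.23,0],[0,0,-17.2]],
    [1.2,[1.65,-0.28,0],[0,0,-18.9]],
    [1.2,[1.79,-0.34,0],[0,0,-20.6]]
  ]
}}

```text
time_s: 11.9
eef_pos: [545.5, -30.2, 44.0]
eef_rot: [0.0, 1.0, 0.021, 0.0]
contact_force: [0.0, -0.2, -2.4]
finger_gap: 15.6
```

Run:
```python
from h import *
f=snap("wrist","w6",(160,60,460,300),2.5);p,R=pose();print(p)
C=cloud(f,1);np.save("C6.npy",C)
print(rodfit(C,p[2]-43.6));w=ringfit(C);a=np.radians(FY);print("target C cam",w-50*np.array([np.cos(a),np.sin(a)]),ctrl.get_state()["contact_force"])
```

```text
[545.69926162 -30.17115483  44.04303704]
yaw -87.47 c pred [543.49  19.78] fit [541.66  20.13  23.3 ] n 1427 rms 1.2 tip 1.59
[-1.82706027  0.3536679  -1.13845578]
ring [591.14  16.32] z 23.02 local [-0.    0.62 -0.98] n 472 rms 0.46
target C cam [541.26283197  19.81012731] [ 1.15764716 -0.47000493 -2.26281436]
```

View pics/w6.png

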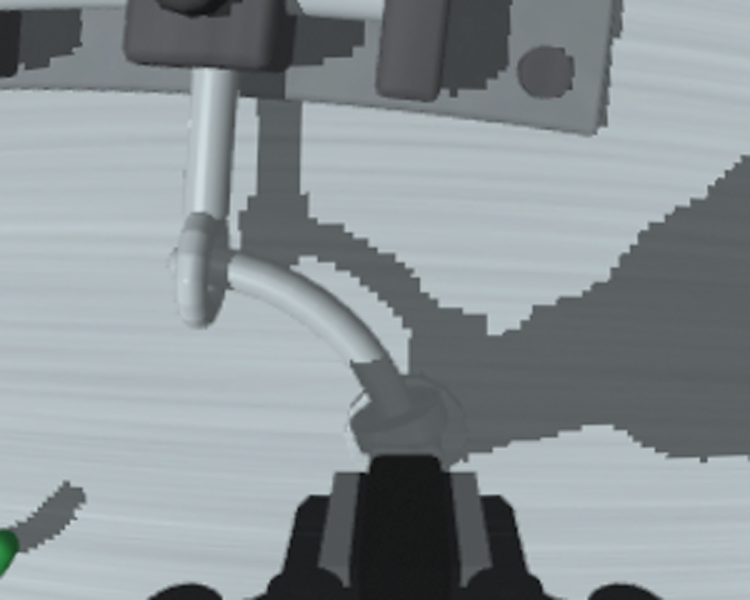

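The tip is entering the bore at crop (225,268). The offset between rod and TCP stays constant in world axes, so it is a calibration shift and the pin is centred in the hand. I keep feeding.

```bash
sed -i 's/(a>.45)&(a<1.5)&/(a>.45)\&(a<1.5)\&(abs(a+yaw-np.radians(-4.0))>.22)\&/' h.py
python3 - <<'E'
from h import *
rodfit(np.load("C6.npy"),.4)
rows([543.2,19.4],[0,0],[-1.46,*np.linspace(-1.42,-.98,12)],44.1)
E
```

```text
yaw -87.47 c pred [543.49  19.78] fit [541.42  19.86  23.3 ] n 1144 rms 0.54 tip 1.595
-1.46 tip at 8.0 [-0.05, 0.04, -0.01] [0.02, -0.02, 0.18]
-1.42 tip at 9.9 [0.15, 0.03, -0.01] [0.02, -0.02, -2.11]
-1.38 tip at 11.9 [0.35, 0.02, -0.01] [0.02, -0.02, -4.4]
-1.34 tip at 13.8 [0.55, 0.0, -0.01] [0.02, -0.02, -6.69]
-1.3 tip at 15.7 [0.75, -0.02, -0.01] [0.02, -0.02, -8.98]
-1.26 tip at 17.6 [0.95, -0.06, -0.01] [0.02, -0.02, -11.28]
-1.22 tip at 19.5 [1.14, -0.1, -0.01] [0.02, -0.02, -13.57]
-1.18 tip at 21.3 [1.34, -0.15, -0.01] [0.02, -0.02, -15.86]
-1.14 tip at 23.1 [1.53, -0.21, -0.01] [0.03, -0.02, -18.15]
-1.1 tip at 24.8 [1.72, -0.28, -0.01] [0.03, -0.02, -20.44]
-1.06 tip at 26.6 [1.9, -0.35, -0.01] [0.03, -0.02, -22.74]
-1.02 tip at 28.2 [2.08, -0.43, -0.01] [0.03, -0.02, -25.03]
-0.98 tip at 29.9 [2.26, -0.52, -0.01] [0.03, -0.02, -27.32]
```

>>> {"op": "move_arm", "data": {
  "plan": [
    [1.2,[0.16,0.01,0],[0,0,-2.1]],
    [1.2,[0.36,0,0],[0,0,-4.4]],
    [1.2,[0.56,-0.02,0],[0,0,-6.7]],
    [1.2,[0.76,-0.04,0],[0,0,-9]],
    [1.2,[0.96,-0.08,0],[0,0,-11.3]],
    [1.2,[1.15,-0.12,0],[0,0,-13.6]],
    [1.2,[1.35,-0.17,0],[0,0,-15.9]],
    [1.2,[1.54,-0.23,0],[0,0,-18.2]],
    [1.2,[1.73,-0.3,0],[0,0,-20.4]],
    [1.2,[1.91,-0.37,0],[0,0,-22.7]],
    [1.2,[2.09,-0.45,0],[0,0,-25]],
    [1.2,[2.27,-0.54,0],[0,0,-27.3]]
  ]
}}

```text
time_s: 13.45
eef_pos: [568.2, -23.7, 44.0]
eef_rot: [0.0, 0.966, 0.259, 0.0]
contact_force: [0.2, -0.4, -2.7]
finger_gap: 15.2
```

Run:
```python
from h import *
f=snap("wrist");p,R=pose();print(p)
C=cloud(f,1);np.save("C7.npy",C)
d=rodfit(C,p[2]-43.6);w=ringfit(C);a=np.radians(FY);t=w-50*np.array([np.cos(a),np.sin(a)]);print(d,"target C cam",t,"tcp",t-d[:2],ctrl.get_state()["contact_force"],ctrl.get_state()["moment"],ctrl.get_state()["joint_positions"])
rows(t-d[:2],[0,0],[-.98,*np.linspace(-.94,-.52,11)],44.1)
```

```text
[568.48570457 -23.56122621  44.1006695 ]
yaw -59.9 c pred [543.41  19.69] fit [541.48  19.43  23.33] n 860 rms 0.51 tip 1.589
ring [590.99  16.39] z 23.01 local [-0.16  0.68 -0.99] n 420 rms 0.46
[-1.93100434 -0.26585524 -1.1718801 ] target C cam [541.11312004  19.88006111] tcp [543.04412438  20.14591635] [-0.27432604  0.16428995 -1.85006504] [0.02720602 0.00034729 0.01143764] [-0.50491041  0.56060688  0.55979071  2.0137747  -0.45835119  0.69109513
 -0.6992401 ]
-0.98 tip at 29.9 [-0.03, -0.06, 0.0] [0.03, -0.02, 0.25]
-0.94 tip at 31.4 [0.17, -0.06, 0.0] [0.04, -0.02, -2.04]
-0.898 tip at 33.0 [0.38, -0.07, 0.0] [0.04, -0.02, -4.44]
-0.856 tip at 34.6 [0.59, -0.09, 0.0] [0.04, -0.02, -6.85]
-0.814 tip at 36.1 [0.8, -0.12, 0.0] [0.04, -0.02, -9.26]
-0.772 tip at 37.5 [1.0, -0.16, 0.0] [0.04, -0.02, -11.66]
-0.73 tip at 38.9 [1.21, -0.21, 0.0] [0.04, -0.02, -14.07]
-0.688 tip at 40.1 [1.41, -0.26, 0.0] [0.04, -0.02, -16.48]
-0.646 tip at 41.4 [1.61, -0.33, 0.0] [0.04, -0.02, -18.88]
-0.604 tip at 42.5 [1.81, -0.4, 0.0] [0.04, -0.02, -21.29]
-0.562 tip at 43.6 [2.0, -0.48, 0.0] [0.04, -0.02, -23.7]
-0.52 tip at 44.6 [2.19, -0.57, 0.0] [0.04, -0.02, -26.1]
```

>>> {"op": "move_arm", "data": {
  "plan": [
    [1.2,[0.17,-0.05,0],[0,0,-2]],
    [1.2,[0.38,-0.06,0],[0,0,-4.4]],
    [1.2,[0.59,-0.08,0],[0,0,-6.9]],
    [1.2,[0.8,-0.11,0],[0,0,-9.3]],
    [1.2,[1,-0.15,0],[0,0,-11.7]],
    [1.2,[1.21,-0.2,0],[0,0,-14.1]],
    [1.2,[1.41,-0.25,0],[0,0,-16.5]],
    [1.2,[1.61,-0.32,0],[0,0,-18.9]],
    [1.2,[1.81,-0.39,0],[0,0,-21.3]],
    [1.2,[2,-0.47,0],[0,0,-23.7]],
    [1.2,[2.19,-0.56,0],[0,0,-26.1]],
    [1.2,[2.19,-0.56,0],[0,0,-26.1]]
  ]
}}

```text
time_s: 15.0
eef_pos: [584.7, -7.6, 44.1]
eef_rot: [0.0, 0.882, 0.472, 0.0]
contact_force: [0.7, -0.2, -2.7]
finger_gap: 15.3
```

Run:
```python
from h import *
f=snap("wrist","w8",(160,60,460,300),2.5);p,R=pose();print(p)
C=cloud(f,1);np.save("C8.npy",C)
d=rodfit(C,p[2]-43.6);w=ringfit(C);a=np.radians(FY);t=w-50*np.array([np.cos(a),np.sin(a)]);print(d,"target C cam",t,"tcp",t-d[:2],ctrl.get_state()["contact_force"],ctrl.get_state()["moment"])
rows([543.3,19.9],[0,0],[-.52,-.48,-.45,-.43,-.41,-.39,-.37],44.1)
```

```text
[584.63960668  -7.72943641  44.13039496]
yaw -33.8 c pred [543.09  20.08] fit [541.8   19.66  23.4 ] n 1113 rms 0.53 tip 1.597
ring [591.03  16.4 ] z 23.05 local [-0.12  0.7  -0.95] n 491 rms 0.64
[-1.28655398 -0.4267782  -1.12913875] target C cam [541.14802077  19.89004833] tcp [542.43457474  20.31682653] [ 0.0774932  0.0893129 -1.9766577] [-0.01807352  0.01253821 -0.00316202]
-0.52 tip at 44.6 [-0.0, 0.03, 0.0] [0.04, -0.01, -0.01]
-0.48 tip at 45.4 [0.2, 0.02, 0.0] [0.04, -0.01, -2.3]
-0.45 tip at 46.0 [0.35, 0.02, 0.0] [0.04, -0.01, -4.02]
-0.43 tip at 46.4 [0.45, 0.01, 0.0] [0.04, -0.01, -5.16]
-0.41 tip at 46.8 [0.55, -0.0, 0.0] [0.04, -0.01, -6.31]
-0.39 tip at 47.1 [0.64, -0.01, 0.0] [0.04, -0.01, -7.45]
-0.37 tip at 47.4 [0.74, -0.03, 0.0] [0.04, -0.01, -8.6]
```

View pics/w8.png

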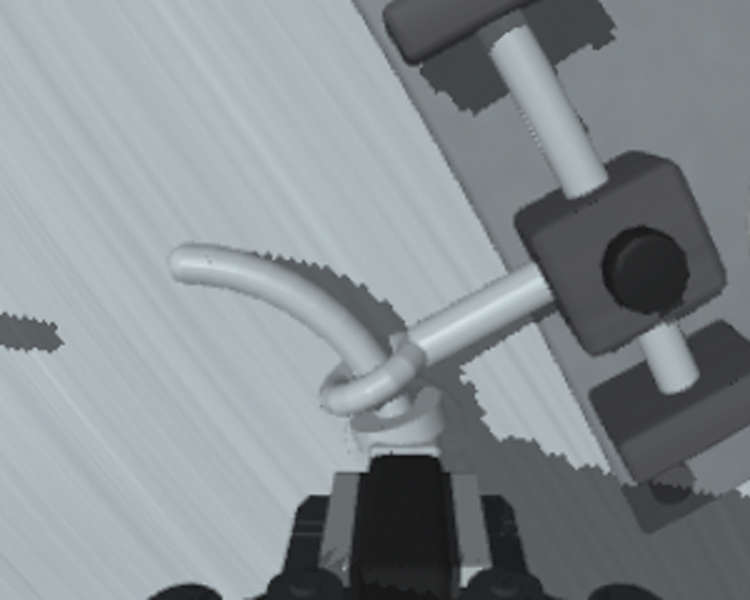

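>>> {"op": "move_arm", "data": {
  "plan": [
    [1.2,[0.1,0,0],[0,0,-1.15]],
    [1.2,[0.2,-0.02,0],[0,0,-2.3]],
    [1.2,[0.28,-0.03,0.01],[0,0,-3.2]],
    [1.2,[0.35,-0.03,0.02],[0,0,-4]],
    [1.2,[0.4,-0.03,0.03],[0,0,-4.6]],
    [1.2,[0.45,-0.03,0.03],[0,0,-5.2]],
    [1.2,[0.5,-0.04,0.03],[0,0,-5.75]],
    [1.2,[0.5,-0.04,0.03],[0,0,-5.75]]
  ]
}}

```text
time_s: 16.05
eef_pos: [587.1, -3.3, 43.8]
eef_rot: [0.0, 0.857, 0.515, 0.0]
contact_force: [0.2, 0.7, -2.4]
finger_gap: 15.7
```

Run:
```python
from h import *
f=snap("wrist");p,R=pose();print(p)
C=cloud(f,1);np.save("C9.npy",C)
d=rodfit(C,p[2]-43.6);w=ringfit(C)
for i in range(3):
    s=ctrl.get_state();print(np.round(s["contact_force"],2),np.round(s["moment"],3))
    ctrl.grab_frame("wrist")
print(lm("wrist","pin_shoulder"))
rows([542.9,20.1],[0,0],[-.42,-.41,-.40,-.39,-.38,-.37,-.36,-.35],43.8)
```

```text
[587.0999392   -3.41029008  43.84570388]
yaw -28.06 c pred [542.98  20.11] fit [541.69  19.68  23.11] n 1260 rms 0.54 tip 1.595
ring [590.78  15.47] z 23.23 local [-0.3  -0.26 -0.77] n 721 rms 1.32
[ 0.42 -0.77 -1.93] [-0.046  0.026  0.022]
[-0.38 -0.7  -2.72] [-0.033  0.001  0.04 ]
[ 0.67  0.64 -1.77] [ 0.022 -0.008  0.029]
[(0.83, [594.6, 8.9, 24.6]), (0.65, [491.6, 134.3, 25.3]), (0.26, [595.1, 14.0, 25.9])]
-0.42 tip at 46.6 [-0.01, -0.0, 0.0] [0.04, -0.01, 0.01]
-0.41 tip at 46.8 [0.04, -0.0, 0.0] [0.04, -0.01, -0.56]
-0.4 tip at 47.0 [0.09, -0.0, 0.0] [0.04, -0.01, -1.14]
-0.39 tip at 47.1 [0.14, -0.0, 0.0] [0.04, -0.01, -1.71]
-0.38 tip at 47.3 [0.19, -0.01, 0.0] [0.04, -0.01, -2.28]
-0.37 tip at 47.4 [0.24, -0.01, 0.0] [0.04, -0.01, -2.86]
-0.36 tip at 47.6 [0.29, -0.01, 0.0] [0.04, -0.0, -3.43]
-0.35 tip at 47.8 [0.34, -0.01, 0.0] [0.04, -0.0, -4.0]
```

>>> {"op": "move_arm", "data": {
  "plan": [
    [1.2,[0.02,0,0],[0,0,-0.25]],
    [1.2,[0.04,0,0],[0,0,-0.5]],
    [1.2,[0.06,0,0],[0,0,-0.75]],
    [1.2,[0.08,0,0],[0,0,-0.95]],
    [1.2,[0.08,0,0],[0,0,-0.95]]
  ]
}}

```text
time_s: 16.92
eef_pos: [587.4, -2.7, 43.8]
eef_rot: [0.0, 0.853, 0.522, 0.0]
contact_force: [0.4, -0.3, -1.2]
finger_gap: 15.2
```

>>> {"op": "move_arm", "data": {
  "plan": [
    [1.2,[0.02,0,0],[0,0,-0.25]],
    [1.2,[0.03,0,0],[0,0,-0.35]],
    [1.2,[0.03,0,0],[0,0,-0.35]]
  ]
}}

```text
time_s: 17.3
eef_pos: [587.5, -2.6, 43.8]
eef_rot: [0.0, 0.852, 0.524, 0.0]
contact_force: [-1.2, -0.9, -2.0]
finger_gap: 15.5
```

>>> {"op": "move_arm", "data": {
  "plan": [
    [1.2,[0.02,0,0],[0,0,-0.25]],
    [1.2,[0.03,0,0],[0,0,-0.35]],
    [1.2,[0.03,0,0],[0,0,-0.35]]
  ]
}}

```text
time_s: 17.68
eef_pos: [587.6, -2.5, 43.8]
eef_rot: [0.0, 0.85, 0.527, 0.0]
contact_force: [-0.6, -2.9, -2.0]
finger_gap: 15.5
```

>>> {"op": "move_arm", "data": {
  "plan": [
    [1.2,[0.02,0,0],[0,0,-0.25]],
    [1.2,[0.03,0,0],[0,0,-0.35]],
    [1.2,[0.03,0,0],[0,0,-0.35]]
  ]
}}

```text
time_s: 18.05
eef_pos: [587.8, -2.4, 43.8]
eef_rot: [0.0, 0.848, 0.529, 0.0]
contact_force: [-0.8, -3.7, -2.3]
finger_gap: 15.4
```

Run:
```python
from h import *
for i in range(4):
    s=ctrl.get_state();print(np.round(s["contact_force"],2),np.round(s["moment"],3))
    f=ctrl.grab_frame("wrist")
C=cloud(f,1);p,R=pose();print(p);rodfit(C,p[2]-43.6);ringfit(C)
```

```text
[-0.76 -3.75 -2.29] [-0.988  0.154  0.058]
[-1.4  -4.25 -2.24] [-1.07   0.17   0.015]
[-0.36 -4.07 -1.44] [-1.054  0.156  0.057]
[-0.22 -4.35 -1.89] [-1.082  0.178 -0.007]
[587.79080036  -2.41481424  43.81752679]
yaw -26.07 c pred [542.88  19.56] fit [541.61  18.88  23.  ] n 1288 rms 0.53 tip 1.598
ring [590.93  15.53] z 23.35 local [-0.16 -0.18 -0.65] n 737 rms 1.38
```

>>> {"op": "move_arm", "data": {
  "plan": [
    [1.2,[0.02,-0.01,0],[0,0,0]],
    [1.2,[0.03,-0.012,0],[0,0,0]],
    [1.2,[0.04,-0.016,0],[0,0,0]]
  ]
}}

```text
time_s: 18.62
eef_pos: [587.8, -2.3, 43.8]
eef_rot: [0.001, 0.848, 0.529, -0.0]
contact_force: [-0.8, -6.2, -1.2]
finger_gap: 15.4
```

Run:
```python
from h import *
for i in range(22):
    f=ctrl.grab_frame("wrist")
    if i%3==0:s=ctrl.get_state();print(round(s["time_s"],2),np.round(s["contact_force"],2),np.round(s["eef_pos"],2))
C=cloud(f,1);ringfit(C)
p,R=pose();rodfit(C,p[2]-43.6);print(lm("wrist","pin_shoulder",1),lm("wrist","ring",1))
```

```text
18.68 [-0.03 -6.23 -0.92] [587.81  -2.35  43.85]
18.82 [-1.06 -5.6  -1.95] [587.75  -2.34  43.8 ]
18.98 [-0.68 -5.16 -1.26] [587.77  -2.35  43.83]
19.12 [-1.11 -6.75 -0.75] [587.75  -2.33  43.83]
19.27 [-0.94 -6.05 -0.69] [587.81  -2.35  43.83]
19.43 [-1.15 -6.37 -0.43] [587.78  -2.36  43.84]
19.57 [-1.04 -6.24 -1.14] [587.82  -2.32  43.85]
19.73 [-0.88 -6.57 -1.91] [587.79  -2.34  43.85]
ring [590.93  15.61] z 23.37 local [-0.16 -0.1  -0.63] n 734 rms 1.43
yaw -26.09 c pred [542.88  19.65] fit [541.61  18.9   22.98] n 1292 rms 0.53 tip 1.596
[(0.94, [492.5, 133.3, 25.5])] [(0.93, [594.1, 16.4, 24.8])]
```

>>> {"op": "move_arm", "data": {
  "plan": [
    [1.2,[0.02,-0.01,0.01],[0,0,0]],
    [1.2,[0.01,0,0.03],[0,0,0]],
    [1.2,[0.01,0,0.03],[0,0,0]]
  ]
}}

```text
time_s: 20.2
eef_pos: [587.8, -2.4, 43.7]
eef_rot: [0.001, 0.849, 0.529, -0.0]
contact_force: [-1.6, -4.7, 1.7]
finger_gap: 15.3
```

>>> {"op": "move_arm", "data": {
  "plan": [
    [1.8,[0,0,0],[0,0,0]],
    [2.2,[0,0,0],[0,0,0]],
    [2.6,[0,0,0],[0,0,0]],
    [3.2,[0,0,0],[0,0,0]],
    [3.2,[0,0,0],[0,0,0]],
    [3.2,[0,0,0],[0,0,0]]
  ],
  "squeeze": 20
}}

```text
time_s: 20.95
eef_pos: [587.9, -2.4, 43.7]
eef_rot: [0.001, 0.849, 0.529, -0.0]
contact_force: [-0.3, 0.3, 0.6]
finger_gap: 31.9
```

Run:
```python
from h import *
f=snap("wrist","w10",(160,60,460,300),2.5);s=ctrl.get_state();print(s["contact_force"],s["finger_gap"],s["eef_pos"])
C=cloud(f,1);ringfit(C);rodfit(C,0.0)
```

```text
[ 0.80133563 -0.56307593 -0.04714164] 31.884530686657904 [587.81905153  -2.3890811   43.64588801]
ring [590.86  15.54] z 23.32 local [-0.23 -0.17 -0.68] n 727 rms 1.37
yaw -26.1 c pred [542.92  19.6 ] fit [541.62  18.74  23.08] n 1299 rms 0.54 tip 1.596
```

View pics/w10.png

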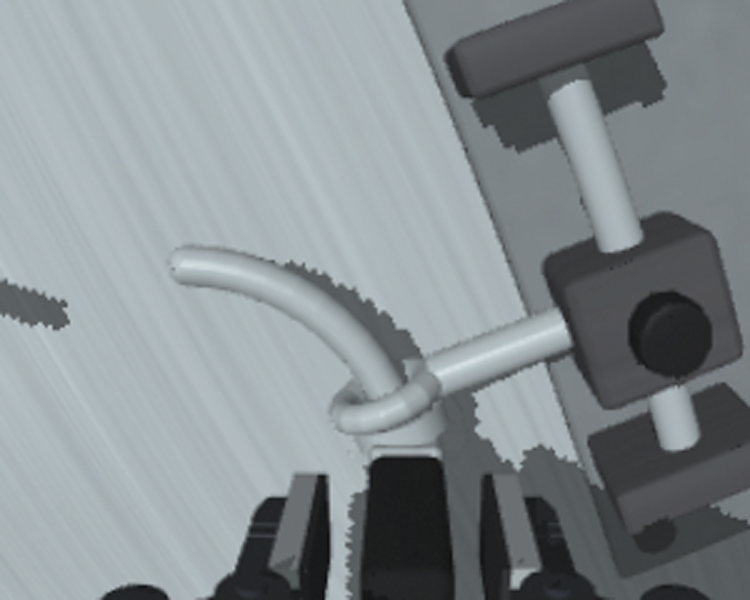

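Released: the shoulder sits against the ring at crop (395,415) and the pads are clear on both sides. I retreat straight up.

>>> {"op": "move_arm", "data": {
  "plan": [
    [3.2,[0,0,-0.5],[0,0,0]],
    [3.2,[0,0,-1.5],[0,0,0]],
    [3.2,[0,0,-3],[0,0,0]],
    [3.2,[0,0,-5],[0,0,0]],
    [3.2,[0,0,-8],[0,0,0]],
    [3.2,[0,0,-11],[0,0,0]],
    [3.2,[0,0,-14],[0,0,0]],
    [3.2,[0,0,-14],[0,0,0]]
  ]
}}

```text
time_s: 22.0
eef_pos: [589.0, -2.3, 187.1]
eef_rot: [0.001, 0.849, 0.529, 0.002]
contact_force: [-0.1, -0.8, -0.6]
finger_gap: 32.3
```

Run:
```python
from h import *
f=snap("wrist","w11",(160,60,480,340),2)
C=cloud(f,1);ringfit(C)
x=fitpin(f,C,pinmask("wrist",f,C,[585,0]),[586,-3,-.455])
for l in("pin","pin_grip","pin_shoulder","pin_tip","ring"):print(l,lm("wrist",l,2))
P=C.reshape(-1,3);t=P[(np.hypot(P[:,0]-x[0],P[:,1]-x[1])<16)&(P[:,2]>78)&(P[:,2]<90)];
A=np.c_[t[:,:2]-t[:,:2].mean(0),np.ones(len(t))];print("top slope",np.linalg.lstsq(A,t[:,2],rcond=None)[0],len(t))
```

```text
ring [590.9  15.4] z 23.33 local [-0.18 -0.31 -0.67] n 221 rms 1.28
rect ((586.7949829101562, -3.1874475479125977), (23.614717483520508, 16.173519134521484), 63.20652389526367) fit [ 5.86802e+02 -3.19100e+00 -4.65000e-01] deg -26.615697855256197 cost 3.162965106738531 maxang 1.6132046040824493 n 502
pin [(0.74, [495.0, 146.7, 0.3]), (0.65, [586.3, -1.5, -1.4])]
pin_grip [(0.93, [497.2, 141.2, 59.4]), (0.85, [591.2, -1.6, 61.6])]
pin_shoulder [(0.68, [492.7, 134.0, 26.4]), (0.67, [595.7, 11.5, 23.0])]
pin_tip [(0.98, [515.7, 77.8, 26.8]), (0.93, [561.5, 66.6, 25.2])]
ring [(0.85, [596.9, 15.6, 27.8])]
top slope [-3.22166068e-02 -2.26188196e-02  8.14770316e+01] 508
```

View pics/w11.png

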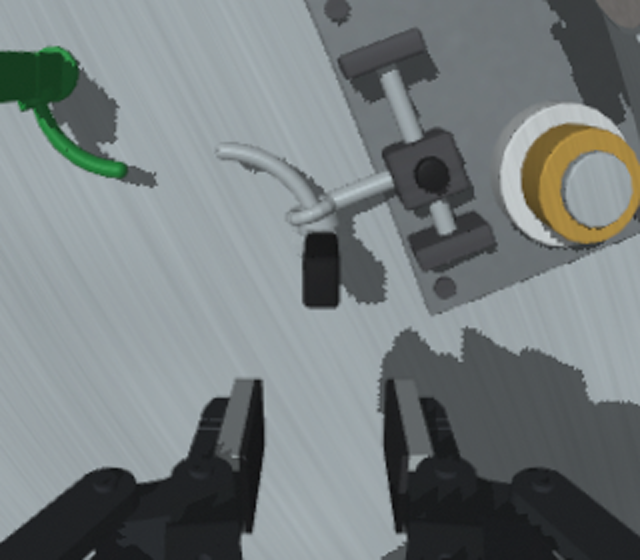

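Run:
```python
from plant import ctrl
print(ctrl.close_job())
```

```text
the job is handed in; nothing more can be done
None
```

The curved pin is home in the yoke's ring, standing on its foot and released. I handed the job in at about 22 s of the 69 s. It reported no verdict.

- **Insertion:** I gripped the black post, carried it over the bench to the ring's right-hand side, and turned it about the circle centre set by the ring. The tip entered the bore and the rod fed through with no contact force above sensor noise until the shoulder touched.
- **Press:** the push on the ring read about 5 to 7 N and held steady for about 1.1 s. The highest single reading was about 6.8 N, against the 15 N limit. I then set the foot on the bench, opened the fingers and backed straight up.
- **Last checks:**
  - **Shoulder:** the picture shows it against the ring. My fit puts its face 3.5 to 4.4 mm before the ring's centre, where touching is 3.5 and the limit is 6.
  - **Tip:** it is about 47 mm beyond the ring.
  - **Upright:** the slope of the post's top reads about 0.04 rad against the 0.08 limit, but that is from noisy depth data.
  - **Bystanders:** I did not measure their positions again. None were touched as far as the forces and pictures show.
- **Disagreements:**
  - **Camera calibration:** the wrist camera sat about 2 mm off the arm's own coordinates, so I steered by rod and ring seen in the same picture.
  - **Ring position:** its last fit read about 1 mm lower in y than before. I put this down to the shoulder touching it in the picture, and did not check the yoke's position separately.

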